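# Find the loose terminal bolt and hold its cover open

## Task

One of the three terminal bolts in the open junction box has lost its thread: tap the bolt heads straight down until you find the one that gives and drops. Then lift only that bolt's hinged cover, to 60 degrees or more, and finish while still holding it up with the gripper so that I can get a new bolt in. Keep the covers of the sound bolts shut, and do not push anything else on the bench or in the box around.

Things in the scene. Friction and masses are not known exactly. Their poses are not given: they have to be found in the camera images.
- junction_box: open grey steel box 270 (its x) x 400 (its y) mm, walls 50 high, fixed; origin at the centre of its underside, -x side towards the robot, yaw up to 0.3 rad. In it a black terminal block with poles 1, 2, 3 from left (+y) to right, 75 mm apart along the box's y; each has a hex bolt standing through a 34 mm square opening in a grey hinged cover. White breakers, 78 mm high, at its left end
- bolt_1 (a joint): how far the left bolt has sunk, m: 0 at the start for all three. A sound bolt does not move (under 1 mm); the loose one drops 7 mm under a push of about 4 N straight down, and stays down. Which one is loose changes from start to start and cannot be seen
- bolt_1_head (a point): centre of the top face of the left bolt's hex head; the head is 25 mm across and stands 12 mm above the top of its cover (75 mm above the bench)
- cover_1 (a joint): opening angle of the left cover, rad: 0 shut (level), stop at 1.4. It hinges on its far edge (axis along the box's y) and swings up and away from the robot; a light spring and its weight shut it when let go (about 1 N to lift at the tab). Cover 50 mm wide, 63 mm from hinge to front edge, 4 mm thick with a 14 mm skirt
- tab_1 (a point): grasp point on the left cover's pull tab, a level tongue 16 mm wide (along the box's y), 8 thick, 39 long, standing out towards the robot from the middle of the cover's front edge; at mid-width and mid-thickness, 28 mm out from that edge, 91 mm from the hinge axis, 59 mm above the bench when shut, about 30 mm free below it. It moves with the cover
- hinge_1 (a point): middle of the left cover's hinge axis, 59 mm above the bench
- bolt_2 (a joint): how far the middle bolt has sunk, m: 0 at the start for all three. A sound bolt does not move (under 1 mm); the loose one drops 7 mm under a push of about 4 N straight down, and stays down. Which one is loose changes from start to start and cannot be seen
- bolt_2_head (a point): centre of the top face of the middle bolt's hex head; the head is 25 mm across and stands 12 mm above the top of its cover (75 mm above the bench)
- cover_2 (a joint): opening angle of the middle cover, rad: 0 shut (level), stop at 1.4. It hinges on its far edge (axis along the box's y) and swings up and away from the robot; a light spring and its weight shut it when let go (about 1 N to lift at the tab). Cover 50 mm wide, 63 mm from hinge to front edge, 4 mm thick with a 14 mm skirt
- tab_2 (a point): grasp point on the middle cover's pull tab, a level tongue 16 mm wide (along the box's y), 8 thick, 39 long, standing out towards the robot from the middle of the cover's front edge; at mid-width and mid-thickness, 28 mm out from that edge, 91 mm from the hinge axis, 59 mm above the bench when shut, about 30 mm free below it. It moves with the cover
- hinge_2 (a point): middle of the middle cover's hinge axis, 59 mm above the bench
- bolt_3 (a joint): how far the right bolt has sunk, m: 0 at the start for all three. A sound bolt does not move (under 1 mm); the loose one drops 7 mm under a push of about 4 N straight down, and stays down. Which one is loose changes from start to start and cannot be seen
- bolt_3_head (a point): centre of the top face of the right bolt's hex head; the head is 25 mm across and stands 12 mm above the top of its cover (75 mm above the bench)
- cover_3 (a joint): opening angle of the right cover, rad: 0 shut (level), stop at 1.4. It hinges on its far edge (axis along the box's y) and swings up and away from the robot; a light spring and its weight shut it when let go (about 1 N to lift at the tab). Cover 50 mm wide, 63 mm from hinge to front edge, 4 mm thick with a 14 mm skirt
- tab_3 (a point): grasp point on the right cover's pull tab, a level tongue 16 mm wide (along the box's y), 8 thick, 39 long, standing out towards the robot from the middle of the cover's front edge; at mid-width and mid-thickness, 28 mm out from that edge, 91 mm from the hinge axis, 59 mm above the bench when shut, about 30 mm free below it. It moves with the cover
- hinge_3 (a point): middle of the right cover's hinge axis, 59 mm above the bench
- wrench: combination wrench, 170 mm long, lying on the floor of the box in front of the terminal block; bystander, origin at the middle of its underside
- deep_socket: steel socket, 25 mm across, 45 mm tall, standing on the floor of the box in front of the breakers; bystander, origin at the centre of its underside
- multimeter: hand-held multimeter 155 x 78 x 41 mm lying on the bench to the left; bystander, origin at the centre of its underside
- phone: phone 150 x 72 x 9 mm lying on the bench near the robot, right; bystander, origin at the centre of its underside
- mug: dark steel mug, 82 mm across, 95 mm tall, to the right; bystander, origin at the centre of its underside
- parts_tray: aluminium tray 100 x 70 x 22 mm, to the right; bystander, origin at the centre of its underside
- tape_roll: roll of tape, 90 mm across, 19 mm tall, flat on the bench near the robot, left; bystander, origin at the centre of its underside
- screwdriver: screwdriver 190 mm long lying on the bench to the left; bystander, origin below its middle

How it is judged:
By the outcome, as a careful person would: the job done as asked, in the order asked, and still so for the second after the job is handed in, while the arm keeps its last pose, push and grip.
It also fails if it takes over 45 s, if anything falls off the work surface, if the arm or the gripper's body presses on something with over 40 N, if the wrist force passes 120 N, or if a joint passes its speed limit or range.

## Robot

A 6-joint arm with a two-finger parallel gripper is mounted at the origin on the work surface. World frame = base frame: x ahead of the robot, y to its left, z up, the work surface at z = 0. Lengths are in mm, angles in rad, forces in N, time in s.
With the tool pointing down it reaches from about 400 to 825 mm from the base axis. Payload 7 kg.
Tool frame: the origin (TCP) lies at the very end of the fingers, on their centre line; the grasp point (between the pads) lies ctrl.grasp_offset behind it (ctrl.grasp_offset is the distance from the TCP to the grasp point, in mm); z points along the fingers, y is the line along which they close (so a half turn about z gives the same grasp; the last joint's range is limited). The gripper opens to 88 mm and grips with 3 to 60 N. Pads are 19 mm wide; open, the fingers measure 130 mm over their backs; the gripper's body (78 mm by 193 mm) begins 47 mm behind the grasp point.
Start: joints at [-0.891, 0.359, 0.012, 0, -1.224, -0.288], TCP at [257.723, -623.838, 226.561] pointing down, gripper open.
Joint ranges: [-3.07, 3.07], [-1.43, 2.12], [-1.02, 1.25], [-3.03, 1.67], [-3.05, -0], [-3.03, 3.03]. Speed limits (rad/s): [2.39, 2.39, 3.01, 3.14, 3.14, 3.14].

## Interface

Orientations are given as a rotation vector (axis times angle).
In Python, from plant import ctrl gives the robot as it stands.
- The arm moves only by the tool apply_moves, never from a script. Its argument "targets" is a list of rows, each a list of 5 numbers: the shift along the tool's x, y, z in units of 25 mm (1.0 is 25 mm), then the turn about the tool's z in units of 0.12 rad (1.0 is 0.12 rad), then the opening, from 0 (shut) to 1 (fully open). A call has 1 to 20 rows; each row shifts and turns the commanded pose from where the row before left it, along the tool's axes as they then stand; what a row does not reach is not made up. A row lasts 1/10 s, in which the tool goes at most 50 mm and 8.59 degrees, less where a joint would pass 70% of its speed; a pose out of reach is approached as far as the arm can. A call with a number of a shift or a turn outside -1 to 1 is refused whole. A call with a gripper value outside its range is refused whole. The fingers move at their own pace and stop on an object; the grip force is fixed at half the most. Time passes only in rows, so rows that do not move let the fingers close. It gives the time, the measured TCP pose, the force, the opening and the grip force at its end, in the units of the state.
- ctrl.observe(): the state, without advancing time (a new reading comes with each control period).
- ctrl.capture(name): name is "scene" or "top"; returns a dict with "color" (400x640x3 uint8, red, green, blue), "vertical_fov" (degrees; the focal length in pixels is half the picture's height over the tangent of half this angle, whatever the lens; pixels are square), "cx", "cy" (the principal point, pixels), "rvec" (rotation vector, rad) and "tvec" (3), from world to camera coordinates, as OpenCV has them. Camera axes: x right, y down, z forward; pixel columns grow to the right and rows downward; lengths in mm; the calibration is good to about 2 mm. A picture is of the moment at which its call begins. There is no depth.
- ctrl.close_job(): hands the job in; it is judged then, once.
The state is a dict: "time": time; "qpos": joint angles; "dq": joint speeds; "effort": joint torques, N m; "eef_pos": TCP position; "tool_rot": TCP orientation; "ft_force": force on the tool from outside, world axes, zero at the start; "torque": the same for the moment, N m; "gripper_width": opening from 0.0 (shut) to 1.0 (fully open); "grip_force": force on a finger pad.
Only numpy, scipy, OpenCV 4.12 (cv2) and the standard library are available. Lean on these libraries where they do the work, as an engineer would, in place of code of your own. Each camera call takes 0.05 s, during which the arm holds its last target. There are 200 camera calls.

## Working session

There is one attempt and no reset: what is moved stays moved. The work goes in short steps, Python scripts to look and compute and a tool call to move; the robot and the scene stay as the last step left them, time stands still between calls to the robot, and variables do not carry over. Pictures are saved under pics/ and viewed, at most 10 in all, crops included, and the job is handed in when it is done.

Besides the shell and the picture viewer there is one more tool, called after "Request:" as a command line: name --pt "numbers of a row" for each row, then --argument value for the rest. apply_moves: Moves the arm, as the interface text tells. Shifts and turns lie within -1 to 1; 1 stands for 25 mm of shift or 0.12 rad of turn. Its arguments: {"type":"object","properties":{"targets":{"type":"array","items":{"type":"array","items":{"type":"number","minimum":-1,"maximum":1}}}},"required":["targets"]}

```bash
mkdir -p pics; ls; python3 - <<'E'
from plant import ctrl
import cv2
for n in ("scene","top"):
    c=ctrl.capture(n); cv2.imwrite(f"pics/{n}0.png",c["color"][:,:,::-1])
    print({k:v for k,v in c.items() if k!="color"})
print(ctrl.grasp_offset, ctrl.observe())
E
```

```text
pics
{'vertical_fov': 52.78659952498352, 'cx': 324.0093424628082, 'cy': 198.86365330375696, 'rvec': array([ 2.23622048,  1.39239224, -0.3835735 ]), 'tvec': array([-180.10650734, -337.74321031, 1552.35332255])}
{'vertical_fov': 52.318257138056, 'cx': 319.4862818023335, 'cy': 197.10099797508445, 'rvec': array([ 2.18331938, -2.19435724,  0.08045312]), 'tvec': array([ -40.57921478,  485.84984927, 1458.40985652])}
18.8 {'time': 0.1, 'qpos': array([-8.90883704e-01,  3.59357332e-01,  1.11373200e-02, -3.28976188e-04,
       -1.22409036e+00, -2.88091295e-01]), 'dq': array([ 1.80905101e-04, -9.82265013e-04,  9.92179533e-04,  1.94830125e-03,
       -2.11600598e-05,  1.24896850e-05]), 'effort': array([-1.53244306e-03, -5.84162021e+01,  2.93754458e+01,  7.01560602e+00,
        1.02070600e-02, -4.16444470e-05]), 'eef_pos': array([ 257.5685768 , -623.44494431,  225.67975373]), 'tool_rot': array([ 6.11285395e-01, -3.08110742e+00, -2.33085560e-03]), 'ft_force': array([-0.30542988, -0.6887778 ,  0.20214787]), 'torque': array([ 0.00041665, -0.02560589,  0.00486968]), 'grip_force': 0.0, 'gripper_width': 1.0017664617765423}
```

View pics/top0.png

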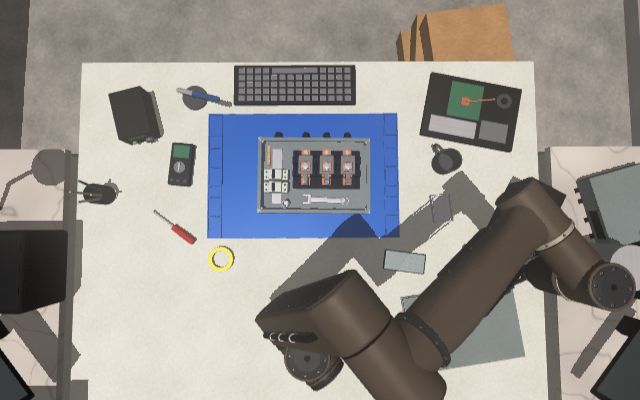

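View pics/scene0.png

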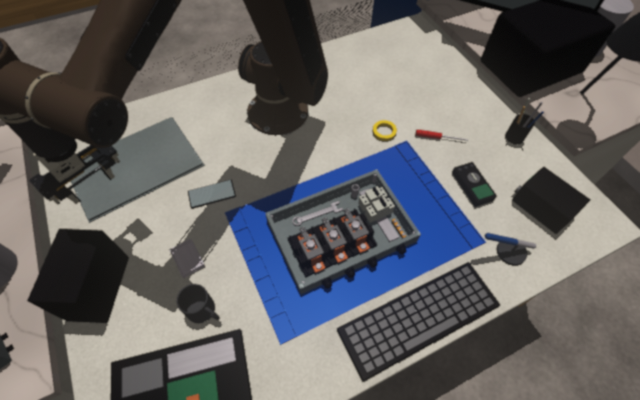

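The top view shows the box at (258–370, 137–213) with three covers at about (305/326/347, 165) and the wrench below them. The scene view shows the bolts at about (309,243), (333,234) and (355,225). I'll zoom in next.

```bash
cat > h.py <<'E'
import numpy as np, cv2
def cam(c):
    f=200/np.tan(np.radians(c["vertical_fov"])/2)
    return np.array([[f,0,c["cx"]],[0,f,c["cy"]],[0,0,1]]),cv2.Rodrigues(c["rvec"])[0],c["tvec"]
def ray(c,uv,z):
    K,R,t=cam(c); d=R.T@np.linalg.inv(K)@np.array([*uv,1.]); o=-R.T@t
    return o+d*(z-o[2])/d[2]
def proj(c,p):
    K,R,t=cam(c); q=K@(R@np.array(p,float)+t); return q[:2]/q[2]
E
python3 - <<'E'
from plant import ctrl
import cv2,numpy as np
from h import *
a=ctrl.capture("top");b=ctrl.capture("scene")
np.save("top.npy",a,allow_pickle=True);np.save("scene.npy",b,allow_pickle=True)
A=cv2.resize(a["color"][130:220,250:380,::-1],None,fx=6,fy=6,interpolation=cv2.INTER_CUBIC)
B=cv2.resize(b["color"][165:300,260:425,::-1],None,fx=4.4,fy=4.4,interpolation=cv2.INTER_CUBIC)
cv2.imwrite("pics/topc.png",A);cv2.imwrite("pics/scc.png",B)
E
```

```text
(no output)
```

View pics/topc.png

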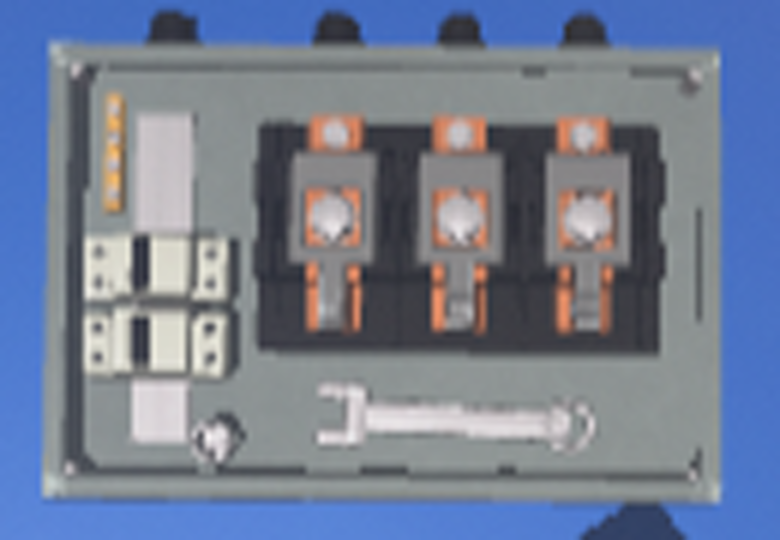

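View pics/scc.png

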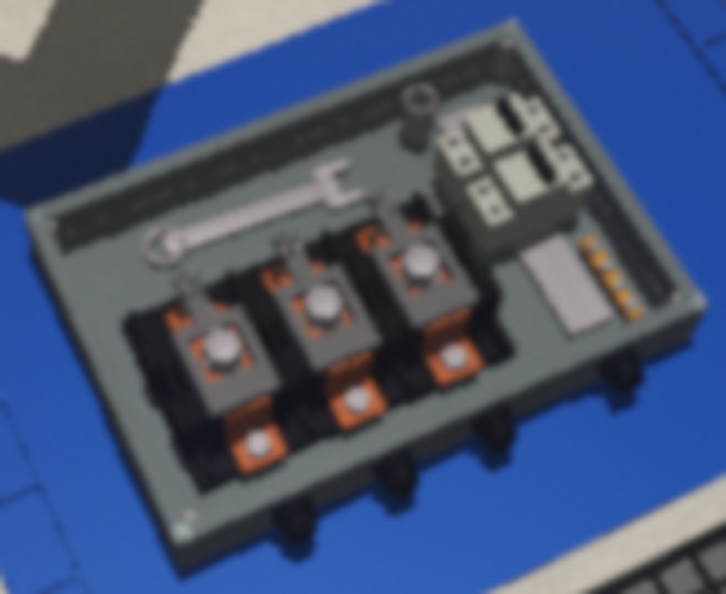

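The top crop shows bolt heads at (332,217), (461,217) and (587,217), with tabs ending at about y=328. The scene crop shows the same bolts at (421,263), (323,305) and (222,349). Next I triangulate them and check against the 75 mm height and spacing.

```bash
python3 - <<'E'
import numpy as np, cv2
from h import *
a=np.load("top.npy",allow_pickle=True).item();b=np.load("scene.npy",allow_pickle=True).item()
T=lambda u,v:np.array([(u+.5)/6-.5+250,(v+.5)/6-.5+130]); S=lambda u,v:np.array([(u+.5)/4.4-.5+260,(v+.5)/4.4-.5+165])
Pm=lambda c:cam(c)[0]@np.c_[cam(c)[1],cam(c)[2]]
def rb(c,uv,r=5):  # refine bright centroid (head)
    g=c["color"].min(2).astype(float);u,v=np.round(uv).astype(int)
    ys,xs=np.mgrid[v-r:v+r+1,u-r:u+r+1];w=np.clip(g[v-r:v+r+1,u-r:u+r+1]-135,0,None)
    return np.array([(w*xs).sum(),(w*ys).sum()])/w.sum()
for t,s in zip([(332,217),(461,217),(587,217)],[(421,263),(323,305),(222,349)]):
    t,s=rb(a,T(*t)),rb(b,S(*s),4)
    X=cv2.triangulatePoints(Pm(a),Pm(b),t,s)[:,0];print(t.round(1),s.round(1),"tri",(X[:3]/X[3]).round(1),"top",ray(a,t,75).round(1),"sc",ray(b,s,75).round(1))
cs=[ray(a,T(*p),50)for p in[(52,43),(719,50),(719,500),(43,496)]]
print(np.round(cs,1));print("centre",np.mean(cs,0),[np.linalg.norm(cs[i]-cs[i-1]).round(1) for i in range(4)],
 "yaw",np.arctan2(*(cs[0]-cs[1])[[0,1]])*-1, np.arctan2(*(cs[3]-cs[2])[[0,1]])*-1)
for p in[(333,328),(460,328),(586,328)]:print("tabend",ray(a,T(*p),63).round(1))
for p in[(333,153),(461,153),(588,153)]:print("hinge-edge",ray(a,T(*p),63).round(1))
for p in [(332,264),(460,264),(586,264)]:print("front-edge",ray(a,T(*p),63).round(1))
print(ray(a,T(216,437),45),ray(a,T(340,385),8),ray(a,T(580,425),8))
E
```

```text
[304.6 165.9] [355.4 224.3] tri [593.6  10.3  64.3] top [591.3   8.7  75. ] sc [598.9   8.1  75. ]
[326.1 166.1] [333.3 233.6] tri [592.5 -65.   65.5] top [590.3 -66.3  75. ] sc [597.4 -65.9  75. ]
[347.3 166.2] [310.4 243.4] tri [ 591.7 -139.9   65.4] top [ 589.7 -140.6   75. ] sc [ 596.6 -140.4   75. ]
[[ 700.7  174.9   50. ]
 [ 694.8 -222.7   50. ]
 [ 426.5 -219.    50. ]
 [ 430.8  178.8   50. ]]
centre [563.19902279 -21.97314442  50.        ] [np.float64(269.9), np.float64(397.6), np.float64(268.3), np.float64(397.9)] yaw -0.014807022710745878 -0.010976124465048469
tabend [528.    7.6  63. ]
tabend [527.6 -66.8  63. ]
tabend [ 527.3 -140.7   63. ]
hinge-edge [631.5   7.3  63. ]
hinge-edge [631.2 -68.1  63. ]
hinge-edge [ 630.9 -142.9   63. ]
front-edge [565.7   8.1  63. ]
front-edge [565.4 -67.1  63. ]
front-edge [ 565.1 -141.1   63. ]
[465.37854004  77.52690855  45.        ] [498.72331829   5.12196657   8.        ] [ 473.65646826 -140.52469163    8.        ]
```

Heights and spacing (75 mm) check out. Box yaw is about -0.012 and the bolts are near x≈593 and y≈8/-66/-140. Now I turn to align with the box, close the fingers and travel.

Request:
apply_moves --pt "0 0 0 0.85 0" --pt "0 0 0 0.85 0" --pt "0 0 0 0.85 0" --pt "0 0 0 0.82 0" --pt "-0.7 1 0 0 0" --pt "-0.7 1 0 0 0" --pt "-0.7 1 0 0 0" --pt "-0.7 1 0 0 0" --pt "-0.7 1 0 0 0" --pt "-0.7 1 0 0 0" --pt "-0.7 1 0 0 0" --pt "-0.7 1 0 0 0" --pt "-0.7 1 0 0 0" --pt "-0.7 1 0 0 0" --pt "-0.7 1 0 0 0" --pt "-0.7 1 0 0 0" --pt "-0.7 1 0 0 0" --pt "-0.7 1 0 0 0" --pt "-0.7 1 0 0 0" --pt "-0.7 1 0 0 0"

```text
time: 2.2
eef_pos: [543.3, -226.2, 226.6]
tool_rot: [-0.02, -3.142, -0.0]
ft_force: [-0.3, -0.7, 1.0]
gripper_width: 0.002
grip_force: 0.0
```

Request:
apply_moves --pt "-0.5 0.87 0 0 0" --pt "-0.5 0.87 0 0 0" --pt "-0.5 0.87 1 0 0" --pt "-0.5 0.87 1 0 0" --pt "0 0 1 0 0" --pt "0 0 1 0 0" --pt "0 0 1 0 0" --pt "0 0 0 0 0" --pt "0 0 0 0 0"

```text
time: 3.1
eef_pos: [593.9, -141.2, 101.8]
tool_rot: [-0.019, -3.141, 0.001]
ft_force: [0.2, -0.0, 0.4]
gripper_width: 0.002
grip_force: 0.0
```

```bash
python3 - <<'E'
from plant import ctrl
import cv2,numpy as np
from h import *
b=ctrl.capture("scene");a=ctrl.capture("top");o=ctrl.observe();print(o["eef_pos"],o["ft_force"])
print(proj(b,o["eef_pos"]),proj(a,o["eef_pos"]))
B=cv2.resize(b["color"][180:270,270:380,::-1],None,fx=6,fy=6,interpolation=cv2.INTER_CUBIC)
cv2.imwrite("pics/tap3.png",B)
E
```

```text
[ 594.82515524 -141.18323141  103.10197315] [ 0.23085625 -0.19138808 -0.25294241]
[309.71278148 238.67533585] [348.04699863 163.4877861 ]
```

View pics/tap3.png

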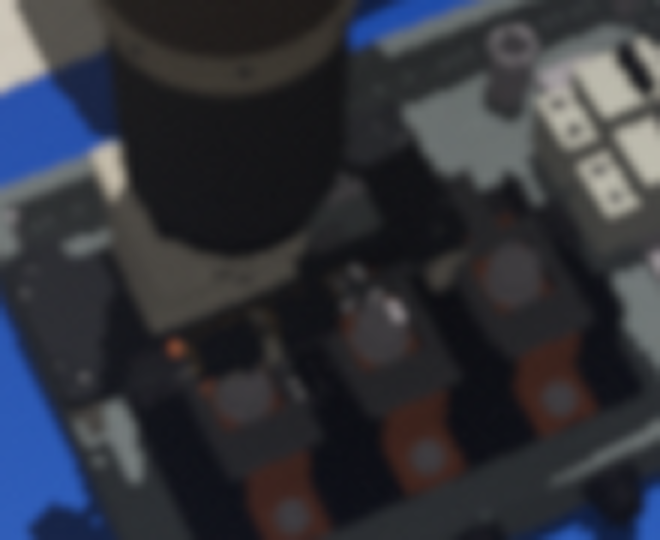

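The image shows the fingertips at about (240,355), just above the right bolt's head at (245,397), as predicted. Descending.

Request:
apply_moves --pt "0 0 0.5 0 0" --pt "0 0 0.4 0 0" --pt "0 0 0.08 0 0" --pt "0 0 0.08 0 0" --pt "0 0 0 0 0" --pt "0 0 0 0 0"

```text
time: 3.8
eef_pos: [593.4, -141.1, 75.3]
tool_rot: [-0.02, -3.141, 0.0]
ft_force: [-3.0, 0.9, 4.1]
gripper_width: 0.009
grip_force: 2.2
```

Request:
apply_moves --pt "0 0 0.06 0 0" --pt "0 0 0 0 0" --pt "0 0 0 0 0"

```text
time: 4.1
eef_pos: [593.6, -141.2, 75.2]
tool_rot: [0.019, 3.141, -0.001]
ft_force: [-7.8, 1.6, 14.9]
gripper_width: 0.001
grip_force: 7.5
```

Bolt 3 is firm at 15 N, so it is sound. On to bolt 2.

Request:
apply_moves --pt "0 0 -0.8 0 0" --pt "0 0 0 0 0" --pt "0 0.75 0 0 0" --pt "0 0.75 0 0 0" --pt "0 0.75 0 0 0" --pt "0 0.75 0 0 0" --pt "0 0 0 0 0" --pt "0 0 0.4 0 0" --pt "0 0 0.3 0 0" --pt "0 0 0.06 0 0" --pt "0 0 0 0 0" --pt "0 0 0 0 0"

```text
time: 5.3
eef_pos: [594.6, -66.6, 74.3]
tool_rot: [-0.021, -3.141, 0.0]
ft_force: [0.8, -0.2, -0.0]
gripper_width: 0.008
grip_force: 0.0
```

Request:
apply_moves --pt "0 0 0.06 0 0" --pt "0 0 0 0 0" --pt "0 0 0 0 0"

```text
time: 5.6
eef_pos: [594.7, -66.1, 73.1]
tool_rot: [-0.02, -3.141, -0.0]
ft_force: [0.3, -0.1, -0.2]
gripper_width: 0.004
grip_force: 0.0
```

Request:
apply_moves --pt "0 0 0.06 0 0" --pt "0 0 0 0 0" --pt "0 0 0.06 0 0" --pt "0 0 0 0 0" --pt "0 0 0 0 0"

```text
time: 6.1
eef_pos: [594.8, -66.1, 70.0]
tool_rot: [-0.02, -3.142, 0.0]
ft_force: [0.5, -0.7, 1.7]
gripper_width: 0.005
grip_force: 0.9
```

Request:
apply_moves --pt "0 0 0.08 0 0" --pt "0 0 0 0 0" --pt "0 0 0 0 0"

```text
time: 6.4
eef_pos: [594.8, -66.1, 68.3]
tool_rot: [0.02, 3.141, -0.0]
ft_force: [-1.3, -0.9, 4.7]
gripper_width: 0.005
grip_force: 2.6
```

Request:
apply_moves --pt "0 0 0.06 0 0" --pt "0 0 0 0 0" --pt "0 0 0 0 0"

```text
time: 6.7
eef_pos: [595.0, -66.1, 68.2]
tool_rot: [0.019, 3.141, -0.001]
ft_force: [-5.9, 1.0, 15.0]
gripper_width: 0.001
grip_force: 8.0
```

Bolt 2 dropped 7 mm and bottomed at 68, so it is the loose one. I retract, half-open and go over tab 2.

Request:
apply_moves --pt "0 0 -0.9 0 0" --pt "0 0 -0.9 0 0" --pt "0 0 0 0 0.4" --pt "0.72 0 0 0 0.4" --pt "0.72 0 0 0 0.4" --pt "0.72 0 0 0 0.4" --pt "0 0 0 0 0.4" --pt "0 0 0 0 0.4" --pt "0 0 0 0 0.4"

```text
time: 7.6
eef_pos: [541.4, -65.3, 111.4]
tool_rot: [0.02, 3.141, 0.0]
ft_force: [-0.4, 0.3, -0.0]
gripper_width: 0.398
grip_force: 0.0
```

```bash
python3 - <<'E'
from plant import ctrl
import cv2,numpy as np
from h import *
b=ctrl.capture("scene");o=ctrl.observe();print(o["eef_pos"],proj(b,o["eef_pos"]),proj(b,[541,-66.5,59]))
B=cv2.resize(b["color"][180:270,270:380,::-1],None,fx=6,fy=6,interpolation=cv2.INTER_CUBIC)
cv2.imwrite("pics/tab2.png",np.clip(B*1.6,0,255).astype(np.uint8))
E
```

```text
[541.37867423 -65.27445084 111.31800682] [325.20128275 212.57832714] [324.52366437 221.20799407]
```

View pics/tab2.png

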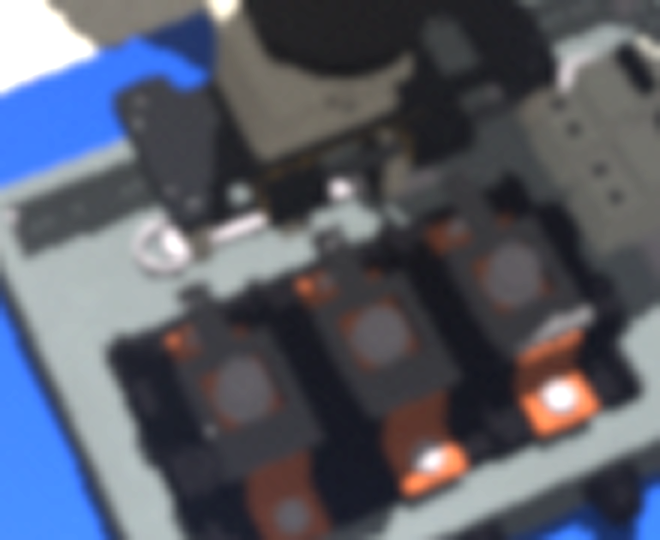

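Tab 2 sits at about (333,245) in the crop, within a pixel of the prediction (327,247), and the fingers straddle it. Descending.

Request:
apply_moves --pt "0 -0.05 0.7 0 0.4" --pt "0 0 0.6 0 0.4" --pt "0 0 0.5 0 0.4" --pt "0 0 0.4 0 0.4" --pt "0 0 0.3 0 0.4" --pt "0 0 0 0 0.4" --pt "0 0 0 0 0.4"

```text
time: 8.35
eef_pos: [541.0, -66.6, 49.2]
tool_rot: [0.02, 3.141, -0.0]
ft_force: [-0.0, 0.0, 0.4]
gripper_width: 0.4
grip_force: 0.0
```

Request:
apply_moves --pt "0 0 0.2 0 0.4" --pt "0 0 0.14 0 0.4" --pt "0 0 0 0 0.4" --pt "0 0 0 0 0"

```text
time: 8.75
eef_pos: [540.8, -66.6, 40.6]
tool_rot: [-0.02, -3.141, 0.0]
ft_force: [0.2, 0.2, 0.7]
gripper_width: 0.357
grip_force: 0.0
```

Request:
apply_moves --pt "0 0 0 0 0" --pt "0 0 0 0 0" --pt "0 0 0 0 0"

```text
time: 9.05
eef_pos: [540.9, -64.9, 40.5]
tool_rot: [0.02, 3.141, 0.004]
ft_force: [-2.4, 11.7, 2.0]
gripper_width: 0.176
grip_force: 30.0
```

Gripped at 15.5 mm (the tab is 16). I'll relieve the small sideways load, then start the arc.

Request:
apply_moves --pt "0 0.08 0 0 0" --pt "0 0 0 0 0" --pt "-0.03 0 -0.44 0 0" --pt "0 0 0 0 0" --pt "-0.08 0 -0.44 0 0" --pt "0 0 0 0 0" --pt "-0.13 0 -0.42 0 0" --pt "0 0 0 0 0" --pt "0 0 0 0 0"

```text
time: 9.95
eef_pos: [546.8, -64.6, 73.3]
tool_rot: [0.02, 3.141, 0.0]
ft_force: [-0.3, 3.3, -1.2]
gripper_width: 0.178
grip_force: 30.0
```

Request:
apply_moves --pt "-0.18 0 -0.4 0 0" --pt "0 0 0 0 0" --pt "-0.23 0 -0.38 0 0" --pt "0 0 0 0 0" --pt "-0.28 0 -0.35 0 0" --pt "0 0 0 0 0" --pt "0 0 0 0 0"

```text
time: 10.65
eef_pos: [564.3, -64.9, 101.8]
tool_rot: [0.02, 3.141, 0.0]
ft_force: [-2.5, 5.4, -0.2]
gripper_width: 0.176
grip_force: 30.0
```

Request:
apply_moves --pt "-0.32 0.02 -0.31 0 0" --pt "0 0 0 0 0" --pt "-0.35 0 -0.27 0 0" --pt "0 0 0 0 0" --pt "-0.38 0 -0.23 0 0" --pt "0 0 0 0 0" --pt "-0.41 0 -0.18 0 0" --pt "0 0 0 0 0" --pt "0 0 0 0 0" --pt "0 0 0 0 0"

```text
time: 11.65
eef_pos: [600.5, -65.1, 126.0]
tool_rot: [0.02, 3.141, -0.0]
ft_force: [-1.2, -1.4, -4.0]
gripper_width: 0.179
grip_force: 30.0
```

```bash
python3 - <<'E'
from plant import ctrl
import cv2,numpy as np
from h import *
b=ctrl.capture("scene");a=ctrl.capture("top");o=ctrl.observe();print(o["eef_pos"],o["ft_force"])
print(proj(b,o["eef_pos"]+[0,0,18.8]),proj(b,[634,-66,59]))
B=cv2.resize(b["color"][170:270,270:390,::-1],None,fx=6,fy=6,interpolation=cv2.INTER_CUBIC)
cv2.imwrite("pics/end.png",np.clip(B*1.6,0,255).astype(np.uint8))
E
```

```text
[600.5115451  -65.07829231 126.02298694] [-0.29042034 -1.53499244 -5.23062661]
[334.83917216 222.97501756] [338.71473871 246.02134441]
```

View pics/end.png

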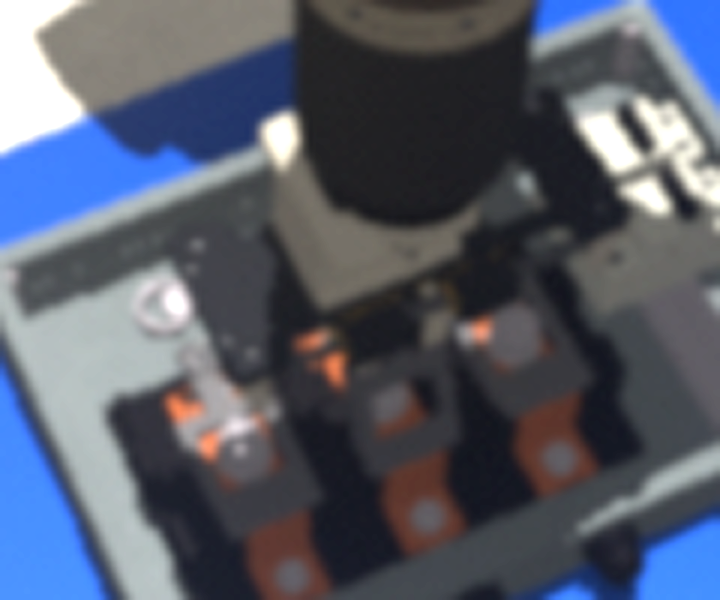

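The image shows the middle cover swung up at about (400,400), still held in the fingers, with the left and right covers lying flat. The hinge-to-grasp geometry gives about 68–70°, and the grip is steady at 30 N.

```bash
python3 -c "
from plant import ctrl
print(ctrl.close_job())"
```

```text
the job is handed in; nothing more can be done
None
```

The middle bolt (2) was the loose one: it dropped 7 mm. The gripper now holds its cover up at about 68–70° (worked out from the gripper position, not measured directly), with the other two covers shut; I tapped bolt 3 and found it sound, and didn't need to tap bolt 1.

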